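# Shim the rocking shelf lamp

## Robot

A 6-joint arm with a two-finger parallel gripper is mounted at the origin on the work surface. World frame = base frame: x ahead of the robot, y to its left, z up, the work surface at z = 0. Lengths are in m, angles in rad, forces in N, time in s.
With the tool pointing down it reaches from about 0.375 to 0.925 m from the base axis. Payload 5.7 kg.
Tool frame: the origin (TCP) lies on the mounting face of the last link; the fingertips stand 182 mm ahead of it and the grasp point (between the pads) lies 163 mm ahead of it (ctrl.tcp_to_tips is the distance from the TCP to the fingertips, in m); z points along the fingers, x is the direction in which the jaws open and shut, and the axes are right-handed (so a half turn about z gives the same grasp; the last joint's range is limited). The gripper opens to 88 mm and grips with 3 to 60 N. Pads are 20 mm wide; open, the fingers measure 115 mm over their backs; the gripper's body (75 mm by 178 mm) begins 61 mm behind the grasp point.
Start: joints at [-1.299, 0.359, 1.51, -0, 1.272, -0.115], TCP at [0.226, -0.556, 0.405] pointing down, gripper open.
Joint ranges: [-2.97, 2.97], [-1.01, 2.36], [0.21, 2.38], [-0.96, 4.11], [0.2, 2.71], [-2.98, 2.98]. Speed limits (rad/s): [2.39, 2.39, 3.14, 3.14, 3.14, 3.14].

## Interface

Orientations are given as a 3x3 rotation matrix whose columns are the frame's x, y, z axes.
In Python, from workcell import ctrl gives the robot as it stands. The module is installed in compiled form; this text tells all that it offers. Calls block until the motion is done:
- ctrl.movep(position, orientation): joint-space move of the TCP to a pose.
- ctrl.servo_line(position, orientation=None, rate=0.15, contact_N=None): straight line of the TCP; orientation=None keeps the orientation; rate is the mean speed in m/s. With contact_N (N) it stops when the force on the tool has changed by that much, and returns True; else False.
- ctrl.move_j(angles): joint-space move.
- ctrl.command_gripper(opening, squeeze=None): finger opening in m; squeeze is the grip in N (None keeps the last); returns when the fingers have stopped.
- ctrl.hold(seconds).
- ctrl.solve_ik(position, orientation): joint angles nearest the present ones, or None.
- ctrl.get_image(name): name is "scene" or "top" or "wrist"; returns (picture, depth): 480x640x3 uint8, blue, green, red; 480x640 float32, m along the optical axis (not along the pixel's ray), 0 where there is no reading.
- ctrl.get_calibration(name): a dict with "fx", "fy", "cx", "cy" (pixels), "k1" (the pictures are not rectified: a ray, as slopes to the right and down, at radius r is drawn at 1 + k1 r^2 times it, then the intrinsics apply), "eye" and "rotation" of the camera in the world; the wrist camera has in their place "T_tool_cam" (4x4, takes a point from camera to tool coordinates, whose origin is the TCP and whose axes are the tool frame's). Camera axes: x right, y up, looking along -z (the intrinsics and any distortion apply to the point x, -y, -z); pixel columns grow to the right and rows downward; lengths in m; the calibration is good to about 2 mm. A picture is of the moment at which its call begins: read the wrist's pose just before it. get_calibration takes no time and is no camera call.
A pose or a line that the arm cannot do raises ctrl.IKError and nothing moves.
- ctrl.finish_job(): hands the job in, once; it reports no verdict.
Readings, each from a call of its own:
- ctrl.read_time(): time.
- ctrl.read_joint_pos(): joint angles.
- ctrl.read_qvel(): joint speeds.
- ctrl.read_effort(): joint torques, N m.
- ctrl.read_tcp_pos(): TCP position.
- ctrl.read_tcp_rot(): TCP orientation.
- ctrl.read_wrist_force(): force on the tool from outside, world axes, zero at the start.
- ctrl.read_ft_torque(): the same for the moment, N m.
- ctrl.read_opening(): finger opening in m.
Only numpy, scipy, OpenCV 4.12 (cv2) and the standard library are available. Lean on these libraries where they do the work, as an engineer would, in place of code of your own. Each camera call takes 0.05 s, during which the arm holds its last target. There are 200 camera calls.

## Task

The lamp rocks because one of its four feet, the one facing the wooden wedge and opposite the overhanging lamp head, is too short to reach the mat. Without picking anything up, push the wedge along the mat, thin end first, centrally under that short foot until it is snug, then press down with a fingertip on the lamp base right above that foot to show that it no longer dips, and move clear. Do not shove the lamp away, and leave the ramekin, the bulb and the bulb case where they are.

Things in the scene. Friction and masses are not known exactly. Their poses are not given: they have to be found in the camera images.
- lamp: Loose metal lamp, 1.2 kg, 275 mm high. Base: 8 mm hub, 104 mm across, with four arms 30 mm wide to 90 mm from the axis, top 28 mm above the mat; 18 mm feet under the arms 75 mm from the axis: at own +x, +y, -y (20 mm tall) and -x (short). Stands level; pressed over the short foot it dips 0.1 rad. Stem at x = 20 mm; knob to y = 44 mm, 57 mm high; head overhangs +x. Origin: axis, mat level; z up.
- short_foot (a point): Centre of the flat underside of the short foot (18 mm across), 75 mm from the lamp's axis in its own -x direction, 8 mm above the mat while the lamp stands level.
- top_over_foot (a point): Point on the top face of the base arm right above the short foot, 28 mm above the mat, 15 mm in from the arm's end: where to press. Nothing stands above it; the stem's clamp boss begins 80 mm away.
- wedge: Loose wooden wedge, 40 g, flat on the mat: 70 mm long (own x), 50 mm wide (y), 16 mm thick at the square back face (x = -35 mm), evenly down to 2 mm at the tip (x = +35 mm). Origin: centre of the underside. The tip points roughly at the short foot. Snug when 8 mm thick under the foot's outer edge (foot centre at x = +14 mm of the wedge); until then it slides freely; over about 5 N more the lamp slides along.
- ramekin: Bystander: small glass ramekin, 84 mm across, 42 mm high. Origin: centre of its underside.
- bulb: Bystander: globe LED bulb 80 mm across, standing globe up in its open card sleeve 66 mm square, 128 mm high in all. Origin: centre of the sleeve's underside.
- bulb_case: Bystander: green plastic spare-bulb case with snap lid, 134 x 104 x 73 mm. Origin: centre of its underside.
Not all that is in view belongs to the job. Of the things shaped like the wedge, the wooden one is meant.

How it is judged:
On the way, in this order (a step that is already met when the one before it is completed fails the run):
1. the wedge is snug under the short foot (x of short_foot in the frame of wedge between -0.015 and 0.019 m and y of short_foot in the frame of wedge between -0.016 and 0.016 m and angle between lamp's own z axis and vertical below 0.02 rad), for 0.2 s.
2. a finger presses on the lamp with more than 2 N and it does not dip (all of step 1 and contact force between the fingers and lamp above 2 N), for 0.2 s.
At the end, for the whole second after the job is handed in: The short foot's centre lies over the wedge between x = -15 and +19 mm and within 16 mm of the wedge's centre line, the lamp is level within 0.02 rad (also while it was pressed with over 2 N), the wedge lies on the mat, and both are at rest (all of step 1 and height (world z) of wedge below 0.007 m and linear speed of each of lamp, wedge below 0.02 m/s); the robot touches nothing.
It fails at once if the wedge is lifted more than 15 mm or tipped over (height (world z) of wedge above 0.018 m or angle between wedge's own z axis and vertical above 0.4 rad).
It fails at once if the lamp is lifted or tipped (height (world z) of lamp above 0.018 m or angle between lamp's own z axis and vertical above 0.2 rad).
It fails at once if the lamp is shoved more than 30 mm (distance of lamp from where it was at the start of the episode above 0.03 m).
It fails at once if the lamp is pressed with more than 45 N (contact force between the fingers and lamp above 45 N).
It fails at once if a bystander is moved more than 20 mm (distance of any of ramekin, bulb, bulb_case from where it was at the start of the episode above 0.02 m).
It also fails if it takes over 61 s, if anything falls off the work surface, if the arm or the gripper's body presses on something with over 40 N, if the wrist force passes 120 N, or if a joint passes its speed limit or range.

## Working session

There is one attempt and no reset: what is moved stays moved. The work goes in short steps, each a Python script; the robot and the scene stay as the last script left them, time stands still between calls to the robot, and variables do not carry over. Pictures are saved under pics/ and viewed, about 8 in all and at most 12, crops included, and the job is handed in when it is done.

```bash
mkdir -p pics; cat > h.py <<'E'
import numpy as np, cv2
from workcell import ctrl
def cam(name):
    c=ctrl.get_calibration(name)
    if 'T_tool_cam' in c:
        T=np.eye(4);T[:3,:3]=ctrl.read_tcp_rot();T[:3,3]=ctrl.read_tcp_pos();T=T@np.array(c['T_tool_cam'])
        R,e=T[:3,:3],T[:3,3]
    else: R,e=np.array(c['rotation']),np.array(c['eye'])
    im,d=ctrl.get_image(name)
    return dict(c=c,R=R,e=e,im=im,d=d)
def rays(k,uv):
    c=k['c'];K=np.array([[c['fx'],0,c['cx']],[0,c['fy'],c['cy']],[0,0,1.]])
    p=cv2.undistortPoints(np.array(uv,float).reshape(-1,1,2),K,np.array([c['k1'],0,0,0.])).reshape(-1,2)
    return np.c_[p[:,0],-p[:,1],-np.ones(len(p))]
def atz(k,uv,z):
    r=rays(k,uv)@k['R'].T
    return k['e']+r*((z-k['e'][2])/r[:,2])[:,None]
def cloud(k):
    v,u=np.mgrid[:480,:640]
    P=rays(k,np.c_[u.ravel(),v.ravel()])*k['d'].reshape(-1,1)
    return (P@k['R'].T+k['e']).reshape(480,640,3)
E
python3 - <<'E'
from h import *
import pickle
for n in('top','scene'):
    k=cam(n);pickle.dump(k,open(n+'.pkl','wb'));cv2.imwrite(f'pics/{n}1.png',k['im']);print(n,k['e'],k['c'])
E
```

```text
top [0.44060733 0.08245574 0.83262869] {'fx': 524.1113974080622, 'fy': 524.1113974080622, 'cx': 318.3459785057207, 'cy': 244.5926048290266, 'k1': -0.08033305617682167, 'eye': array([0.44060733, 0.08245574, 0.83262869]), 'rotation': array([[ 0.0025378 ,  0.975332  , -0.22072844],
       [-0.99998878,  0.00159238, -0.00446102],
       [-0.00399949,  0.22073729,  0.9753251 ]])}
scene [ 1.18553092 -0.1346569   0.75546038] {'fx': 495.83939666959395, 'fy': 495.83939666959395, 'cx': 316.14199558068015, 'cy': 229.02306702349722, 'k1': -0.0925661565147844, 'eye': array([ 1.18553092, -0.1346569 ,  0.75546038]), 'rotation': array([[ 0.39871191, -0.69973448,  0.59279041],
       [ 0.91706197,  0.30060974, -0.26197545],
       [ 0.00511468,  0.64807827,  0.76155656]])}
```

View pics/top1.png

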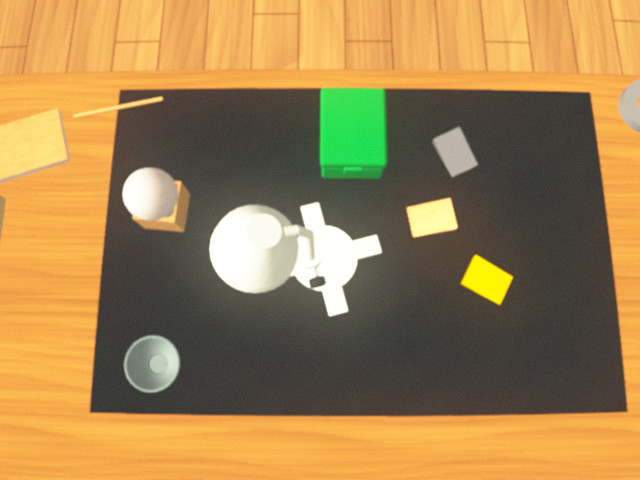

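View pics/scene1.png

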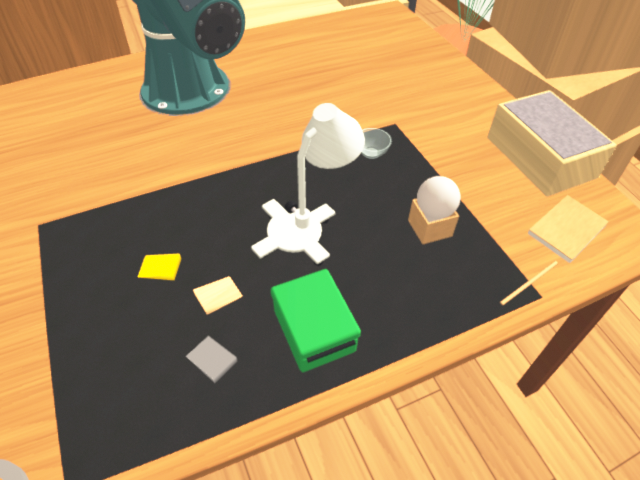

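Wedge-like candidates in the top picture are the wooden one at (432,217), a grey one at (455,152) and a yellow one at (487,280). The wooden one fits: it has wood colour and points at the lone arm at (368,247), opposite the head. I'll confirm it in a crop and measure.

```bash
python3 - <<'E'
from h import *
import pickle
k=pickle.load(open('top.pkl','rb'))
cv2.imwrite('pics/crop1.png',cv2.resize(k['im'][180:330,270:470],None,fx=4,fy=4,interpolation=cv2.INTER_CUBIC))
C=cloud(k);hsv=cv2.cvtColor(k['im'],cv2.COLOR_BGR2HSV)
m=np.zeros((480,640),np.uint8);m[185:250,395:465]=(k['im'][185:250,395:465,2]>120)
q=cv2.boxPoints(cv2.minAreaRect(np.argwhere(m)[:,::-1].astype(np.float32)));print(q)
P=C[m>0];print('n',len(P),'mean',P.mean(0),'z',np.percentile(P[:,2],[2,50,98]))
A=np.c_[P[:,:2]-P[:,:2].mean(0),np.ones(len(P))];print('plane',np.linalg.lstsq(A,P[:,2],rcond=None)[0])
print(atz(k,q,.009))
b=(k['im'].min(2)>150);b[:190]=0;b[330:]=0;b[:,:285]=0;b[:,395:]=0
b&=(C[:,:,2]<.04)&(C[:,:,2]>.015)
Q=C[b];print(len(Q),np.median(Q[:,2]),Q.min(0),Q.max(0))
print('mat z',np.median(C[350:400,250:500,2]))
E
```

```text
[[404.47052 206.11766]
 [451.4823  195.67061]
 [458.9411  229.2353 ]
 [411.92932 239.68236]]
n 1606 mean [ 0.67083115 -0.09734938  0.01666072] z [0.00280138 0.01243812 0.02133893]
plane [-1.60694908  0.48936485  0.01666072]
[[ 0.69199728 -0.05500413  0.009     ]
 [ 0.71034321 -0.13381661  0.009     ]
 [ 0.65304289 -0.14286924  0.009     ]
 [ 0.63539606 -0.06514305  0.009     ]]
3928 0.03218007093856445 [ 0.51204374 -0.01224418  0.02446453] [0.69202941 0.1284336  0.03946619]
mat z 0.004077371268597196
```

View pics/crop1.png

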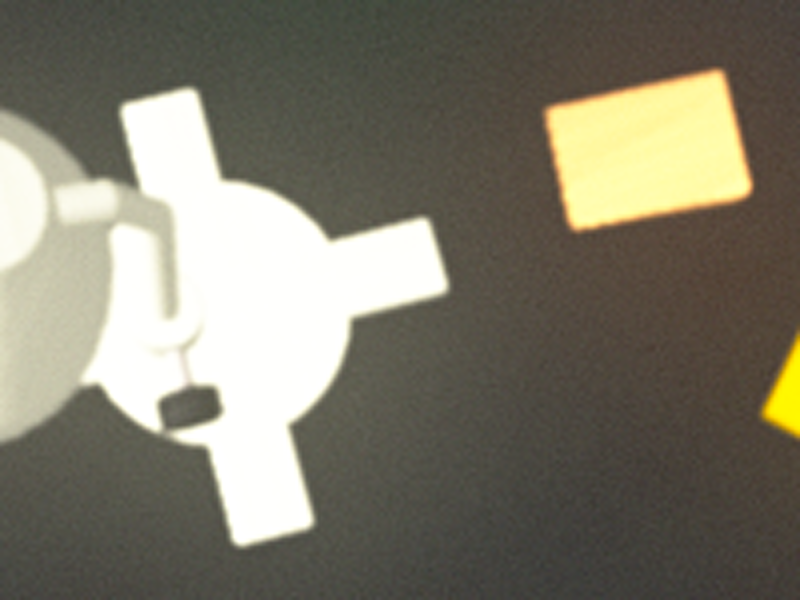

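```bash
python3 - <<'E'
from h import *
import pickle
k=pickle.load(open('top.pkl','rb'))
f=lambda L,z:atz(k,np.array(L)/4+[269.6,179.6],z)
t=f([(546,108),(572,230)],.002);b=f([(722,70),(750,190)],.016)
print('wedge',t,b); d=t.mean(0)-b.mean(0);print(np.linalg.norm(t[0]-t[1]),np.linalg.norm(b[0]-b[1]),np.linalg.norm(d[:2]),'center',(t+b).mean(0)/2 if 0 else (t.mean(0)+b.mean(0))/2,'yaw',np.arctan2(d[1],d[0]))
e=f([(428,218),(448,290)],.028);u=f([(122,105),(196,88)],.028);l=f([(238,546),(312,522)],.028)
for a in(e,u,l):print(a.mean(0),np.linalg.norm(a[0]-a[1]))
ax=(u.mean(0)+l.mean(0))/2;v=ax-e.mean(0);w=u.mean(0)-l.mean(0);print('axis',ax,'r',np.linalg.norm(v),np.linalg.norm(w),'yaw',np.arctan2(v[1],v[0]),np.arctan2(-w[0]*-1,w[1]*-1),w)
E
```

```text
wedge [[ 0.69330969 -0.05885044  0.002     ]
 [ 0.64138762 -0.0676594   0.002     ]] [[ 0.70558085 -0.12954953  0.016     ]
 [ 0.65479443 -0.13815225  0.016     ]]
0.05266401944218636 0.051509873223223784 0.07175395754491197 center [ 0.67376815 -0.0985529   0.009     ] yaw 1.7506958667040535
[ 0.625329   -0.00959776  0.028     ] 0.02997674884125651
[0.68986603 0.10071741 0.028     ] 0.03047001348757367
[0.51523265 0.05522271 0.028     ] 0.029827845406161083
axis [0.60254934 0.07797006 0.028     ] r 0.09048224047913309 0.18046213702269034 yaw 1.8252930543269326 1.8256472015516758 [0.17463337 0.0454947  0.        ]
```

```bash
cat >> h.py <<'E'
AX=np.array([.6025,.0780,0]);YAW=1.8255
X=np.array([np.cos(YAW),np.sin(YAW),0]);Y=np.array([-X[1],X[0],0])
FOOT=AX-.075*X
TIPS=ctrl.tcp_to_tips
def ori(a):  # tool z down, tool x at angle a
    x=np.array([np.cos(a),np.sin(a),0]);z=np.array([0,0,-1.]);return np.c_[x,np.cross(z,x),z]
def tip(p,z): return np.array([p[0],p[1],z+TIPS])
E
python3 - <<'E'
from h import *
com=np.array([.6753,-.1074,0])
lat=(com-FOOT)@Y;print('lateral',lat)
best=None
for s in(1,-1):
    a=YAW-.04+s*np.pi/2;q=ctrl.solve_ik(tip(com,.1),ori(a));print(s,q)
    if q is not None and (best is None or abs(q[5])<abs(best[1][5])):best=(s,q,a)
s,q,a=best
print('s',s)
ctrl.command_gripper(.064)
R=ori(YAW-.07+s*np.pi/2)
ctrl.movep(tip(com,.10),R)
print('c',ctrl.servo_line(tip(com,.006),R,rate=.08,contact_N=3),ctrl.read_tcp_pos()[2]-TIPS)
z=ctrl.read_tcp_pos()[2]-TIPS+.0005
# opening 64, wedge 50: 7 mm slack, then push 24 mm
end=com+Y*(-lat+.007)
print('push contact',ctrl.servo_line(tip(end,z),R,rate=.06,contact_N=8),ctrl.read_wrist_force())
ctrl.servo_line(tip(end-Y*.006,z),R,rate=.05)
ctrl.servo_line(tip(end-Y*.006,.12),R,rate=.15)
back=end-.16*X
ctrl.movep(tip(back,.16),R)
k=cam('top');cv2.imwrite('pics/top2.png',cv2.resize(k['im'][170:320,300:500],None,fx=4,fy=4,interpolation=cv2.INTER_CUBIC))
import pickle;pickle.dump(k,open('top2.pkl','wb'));print(ctrl.read_time())
E
```

```text
lateral -0.023738192153729153
1 [-2.58653144e-01  5.91897324e-01  1.43673070e+00 -4.44089210e-16
  1.11296463e+00  2.66823584e+00]
-1 [-2.58653144e-01  5.91897324e-01  1.43673070e+00 -4.44089210e-16
  1.11296463e+00 -4.73356817e-01]
s -1
c False 0.006677029315616423
push contact False [-0.19181688 -0.73257706  0.60633134]
6.8833
```

View pics/top2.png

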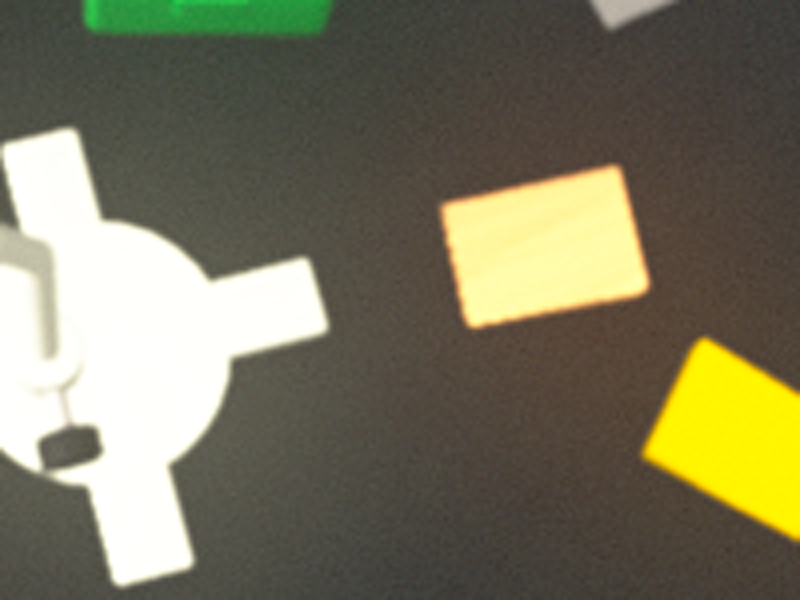

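```bash
python3 - <<'E'
from h import *
import pickle
k=pickle.load(open('top2.pkl','rb'))
f=lambda L,z:atz(k,np.array(L)/4+[299.6,169.6],z)
t=f([(442,205),(468,328)],.002);b=f([(620,166),(648,290)],.016)
e=f([(307,258),(328,330)],.028).mean(0)
for n,p in(('t0',t[0]),('t1',t[1]),('b0',b[0]),('b1',b[1]),('tm',t.mean(0)),('bm',b.mean(0)),('armend',e)):
    print(n,p,'lampframe rel foot x,y',(p-FOOT)@X,(p-FOOT)@Y)
E
```

```text
t0 [ 0.66887871 -0.06457578  0.002     ] lampframe rel foot x,y -0.07970068850513165 -0.02831400084008915
t1 [ 0.61718609 -0.07328136  0.002     ] lampframe rel foot x,y -0.07510101067571213 0.023904360354793715
b0 [ 0.68171706 -0.13560593  0.016     ] lampframe rel foot x,y -0.15167400114297158 -0.02284149717019853
b1 [ 0.62990419 -0.14404321  0.016     ] lampframe rel foot x,y -0.14678437315233236 0.029425636606054677
tm [ 0.6430324  -0.06892857  0.002     ] lampframe rel foot x,y -0.07740084959042189 -0.002204820242647714
bm [ 0.65581062 -0.13982457  0.016     ] lampframe rel foot x,y -0.149229187147652 0.0032920697179280797
armend [ 0.62532862 -0.00939969  0.028     ] lampframe rel foot x,y -0.01533186839222751 -7.101896660233935e-05
```

```bash
python3 - <<'E'
from h import *
import pickle
R=ori(YAW-np.pi/2);P=lambda x,y=.0015:FOOT+x*X+y*Y
ctrl.command_gripper(.012)
ctrl.movep(tip(P(-.173),.06),R)
print('c',ctrl.servo_line(tip(P(-.173),.005),R,rate=.08,contact_N=3),ctrl.read_tcp_pos()[2]-TIPS)
z=ctrl.read_tcp_pos()[2]-TIPS+.0005
print(ctrl.servo_line(tip(P(-.075),z),R,rate=.05,contact_N=5),ctrl.read_wrist_force())
f0=np.array(ctrl.read_wrist_force())
x=-.075
while x<-.052:
    x+=.001
    s=ctrl.servo_line(tip(P(x),z),R,rate=.02,contact_N=4)
    F=(np.array(ctrl.read_wrist_force())-f0)@X
    print(round(x,4),s,round(F,2),((ctrl.read_tcp_pos()-FOOT)@X).round(4))
    if s or F<-3: break
ctrl.servo_line(tip(P(x-.02),z),R,rate=.05)
ctrl.servo_line(tip(P(x-.02),.10),R,rate=.12)
ctrl.movep(tip(P(-.16),.16),R)
k=cam('top');cv2.imwrite('pics/top3.png',cv2.resize(k['im'][170:320,300:500],None,fx=4,fy=4,interpolation=cv2.INTER_CUBIC))
pickle.dump(k,open('top3.pkl','wb'));print(ctrl.read_time())
E
```

```text
c True 0.0034247959145368156
True [-0.49633046  2.03668617  4.6305193 ]
-0.074 True -0.76 -0.0783
12.925
```

View pics/top3.png

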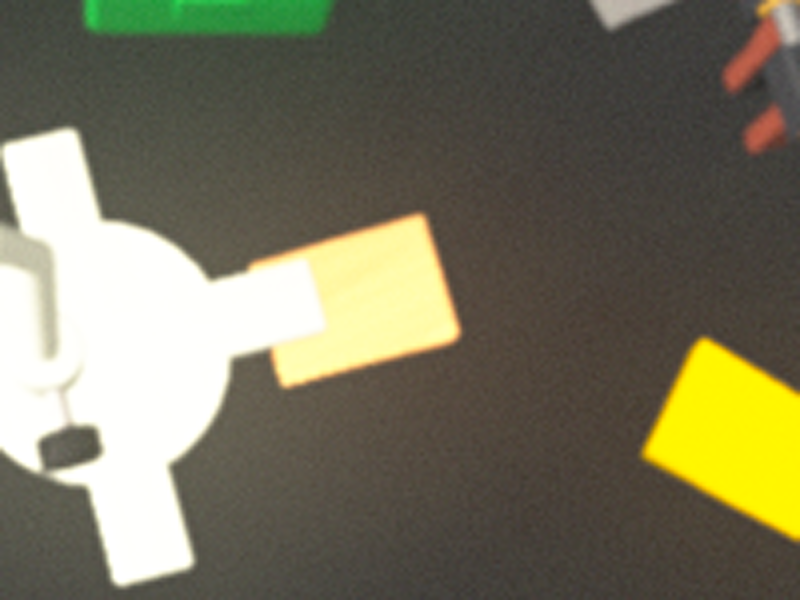

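```bash
python3 - <<'E'
from h import *
import pickle
k=pickle.load(open('top3.pkl','rb'))
f=lambda L,z:atz(k,np.array(L)/4+[299.6,169.6],z)
t=f([(250,264),(284,387)],.002);b=f([(425,214),(460,335)],.016)
e=f([(306,258),(326,330)],.028).mean(0)
for n,p in(('tm',t.mean(0)),('bm',b.mean(0)),('armend',e)):
    print(n,'lampframe rel foot x,y',(p-FOOT)@X,(p-FOOT)@Y)
E
```

```text
tm lampframe rel foot x,y 0.003720261423695104 0.002259195645959832
bm lampframe rel foot x,y -0.06822754053126488 0.002364253794316866
armend lampframe rel foot x,y -0.014759405800525623 -0.00021909990775356714
```

The wedge is centred, but its back face is about 19 mm short of snug. The stop was a false one: the fingertips were rubbing the mat. I'll repeat the push with the tips a few mm higher.

```bash
python3 - <<'E'
from h import *
import pickle
R=ori(YAW-np.pi/2);P=lambda x,y=.002:FOOT+x*X+y*Y
z=.008
ctrl.movep(tip(P(-.092),.06),R)
ctrl.servo_line(tip(P(-.092),z),R,rate=.08)
ctrl.hold(.2);f0=np.array(ctrl.read_wrist_force());print(f0)
ctrl.servo_line(tip(P(-.070),z),R,rate=.03,contact_N=5)
x=-.070
while x<-.0525:
    x+=.001
    s=ctrl.servo_line(tip(P(x),z),R,rate=.02,contact_N=5)
    F=np.array(ctrl.read_wrist_force())-f0
    print(round(x,4),s,(F@X).round(2),F[2].round(2),((ctrl.read_tcp_pos()-FOOT)@X).round(4))
    if s or F@X<-3: break
ctrl.servo_line(tip(P(x-.02),z),R,rate=.05)
ctrl.servo_line(tip(P(x-.02),.10),R,rate=.12)
ctrl.movep(tip(P(-.16),.16),R)
k=cam('top');cv2.imwrite('pics/top4.png',cv2.resize(k['im'][170:320,300:500],None,fx=4,fy=4,interpolation=cv2.INTER_CUBIC))
pickle.dump(k,open('top4.pkl','wb'));print(ctrl.read_time())
E
```

```text
[ 0.34048868 -0.05641107  0.31020525]
-0.069 False 0.03 -1.27 -0.0691
-0.068 False -0.3 -0.8 -0.068
-0.067 False -0.08 -0.58 -0.0669
-0.066 False 0.42 -0.12 -0.0659
-0.065 False 0.59 -0.14 -0.0649
-0.064 False 0.21 0.01 -0.0639
-0.063 False -0.4 -0.35 -0.0629
-0.062 False 0.66 -0.64 -0.0619
-0.061 False 0.51 -0.46 -0.0609
-0.06 False 0.12 -0.27 -0.06
-0.059 False -3.11 -1.34 -0.0592
20.1083
```

View pics/top4.png

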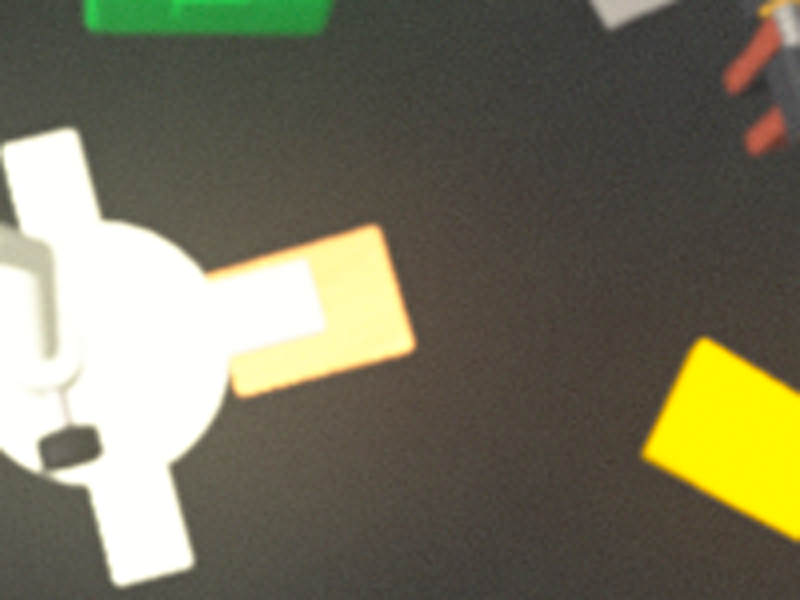

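The wedge went snug exactly where expected: tool at -59 mm, so back face at -49 mm, with 3.1 N. It is centred and the lamp has not moved. Now the press.

```bash
python3 - <<'E'
from h import *
import pickle
R=ori(YAW-np.pi/2)
ctrl.command_gripper(0)
ctrl.movep(tip(FOOT-.04*X,.12),R);ctrl.servo_line(tip(FOOT,.045),R,rate=.1)
ctrl.hold(.2);f0=np.array(ctrl.read_wrist_force())
s=ctrl.servo_line(tip(FOOT,.020),R,rate=.015,contact_N=8)
for i in range(6):
    F=np.array(ctrl.read_wrist_force())-f0;zt=ctrl.read_tcp_pos()[2]-TIPS
    print(s,F.round(2),zt.round(4))
    if F[2]<5 and zt>.024: ctrl.servo_line(tip(FOOT,zt-.0005),R,rate=.01)
    ctrl.hold(.2)
ctrl.servo_line(tip(FOOT,.10),R,rate=.08)
ctrl.movep(tip(FOOT-.16*X,.20),R)
k=cam('top');cv2.imwrite('pics/top5.png',cv2.resize(k['im'][170:320,300:500],None,fx=4,fy=4,interpolation=cv2.INTER_CUBIC))
a=pickle.load(open('top4.pkl','rb'));print('diff',cv2.absdiff(a['im'],k['im'])[190:320,290:410].mean(),ctrl.read_time())
E
```

```text
True [-3.05 -0.51  7.73] 0.0313
True [-1.66 -0.25  7.06] 0.0313
True [-0.86 -0.46  7.6 ] 0.0313
True [-2.15 -1.2   7.65] 0.0313
True [-0.53  0.48  7.13] 0.0313
True [-1.   -0.38  7.  ] 0.0313
diff 1.8243162393162393 26.3
```

View pics/top5.png

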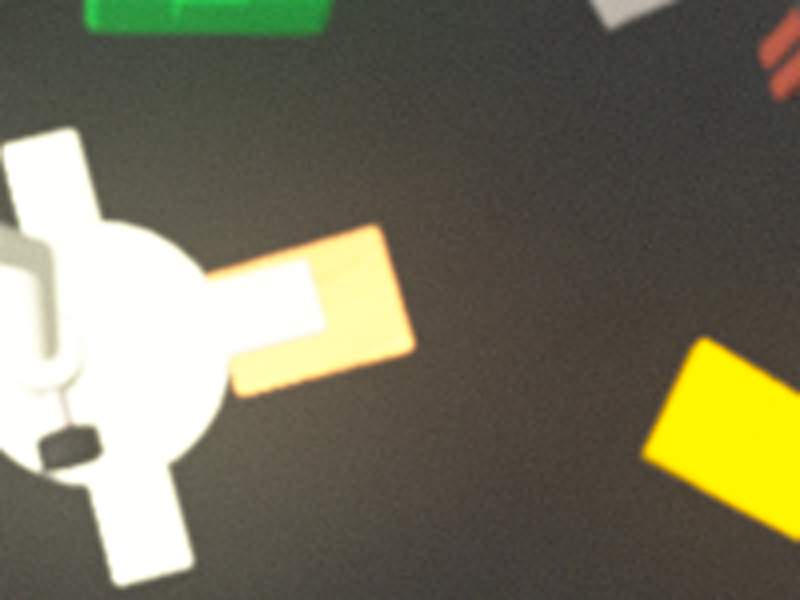

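The press held about 7 N for 1.2 s at a constant tip height of 31.3 mm, which is 28 mm plus about 3 mm of mat. Nothing moved.

```bash
python3 -c "
from h import *
ctrl.finish_job();print(ctrl.read_time())"
```

```text
the job is handed in; nothing more can be done
the job is handed in; nothing more can be done
```

The wooden wedge is snug and central under the short foot, the lamp did not dip when I pressed it, and I handed the job in at about 26 s of the 61 s allowed.

- **Pushing:** I nudged the wedge about 24 mm sideways onto the foot's line, then pushed it thin end first until the force rose to 3.1 N. The finger position then put the foot centre at about x = +14 mm of the wedge, and the last measured side offset was about 2 mm.
- **One false stop:** the first push ended about 19 mm short because the fingertips rubbed the mat. I repeated it with the tips higher.
- **Press test:** I pressed on the arm above the short foot with 7–7.7 N for about 1.2 s, and the tip height stayed at 31.3 mm. The top face was given as 28 mm, and the difference fits a mat about 3 mm thick.
- **Final check:** in the last top view the lamp and wedge looked the same as before the press. The lamp was where it started to within about 1 mm, and the arm was clear. The bulb case's edge in that view had not moved. The ramekin and bulb were outside the later views, and the arm stayed away from them.

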